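# Turn an LED lamp card round in the tester and hold the sprung shutter half open

## Robot

A 6-joint arm with a two-finger parallel gripper is mounted at the origin on the work surface. World frame = base frame: x ahead of the robot, y to its left, z up, the work surface at z = 0. Lengths are in m, angles in degrees, forces in N, time in s.
With the tool pointing down it reaches from about 0.3 to 0.75 m from the base axis. Payload 8.5 kg.
Tool frame: the origin (TCP) lies on the centre line of the jaws, within the pads' length; the fingertips stand 17 mm ahead of it and the grasp point (between the pads) lies 2 mm behind it (env.tcp_to_tips is the distance from the TCP to the fingertips, in m); z points along the fingers, y is the line along which they close (so a half turn about z gives the same grasp; the last joint's range is limited). The gripper opens to 85 mm and grips with 20 to 120 N. Pads are 22 mm wide; open, the fingers measure 114 mm over their backs; the gripper's body (76 mm by 85 mm) begins 54 mm behind the grasp point. The pads swing forward as they close: fully open they stand 13 mm farther back than shut.
Start: joints at [-77.882, 21.807, 74.336, -0, 83.858, -12.336], TCP at [0.228, -0.501, 0.227] pointing down, gripper open.
Joint ranges: [-178.18, 178.18], [-50.72, 133.34], [12.68, 142.11], [-81.47, 261.47], [9.98, 163.14], [-165.26, 165.26]. Speed limits (degrees/s): [136.94, 136.94, 180, 180, 180, 180].

## Interface

Orientations are given as a 3x3 rotation matrix whose columns are the frame's x, y, z axes.
In Python, from rig import env gives the robot as it stands. The module is installed in compiled form; this text tells all that it offers.
- The arm moves only by the shell command python3 -m pendant 'ROWS' [FORCE]. ROWS is JSON, a list of rows, each a list of 7 numbers: the opening, from 0 (shut) to 1 (fully open), then the shift along the tool's x, y, z in m, then the turn, a rotation vector about the tool's x, y, z in rad. A call has 1 to 5 rows; each row is the pose to reach, as a shift and turn from the pose commanded when the call began, along the tool's axes at that moment; what a row does not reach only later rows make up. A row lasts 1/8 s, in which the tool goes at most 62.5 mm and 10.7 degrees, less where a joint would pass 70% of its speed; a pose out of reach is approached as far as the arm can. A call with a gripper value outside its range is refused whole. The fingers move at their own pace and stop on an object; FORCE is the grip in N (left out, the last holds). Time passes only in rows, so rows that repeat a pose let the fingers close. It gives the time, the measured TCP pose, the force, the opening and the grip force at its end, in the units of the state.
- env.observe(): the state, without advancing time (a new reading comes with each control period).
- env.get_image(name): name is "scene" or "top" or "wrist"; returns a dict with "image" (384x512x3 uint8, blue, green, red), "fx", "fy", "cx", "cy" (pixels), "k1" (the pictures are not rectified: a ray, as slopes to the right and down, at radius r is drawn at 1 + k1 r^2 times it, then the intrinsics apply), "pose" (4x4, takes a point from camera to world coordinates). Camera axes: x right, y up, looking along -z (the intrinsics and any distortion apply to the point x, -y, -z); pixel columns grow to the right and rows downward; lengths in m; the calibration is good to about 2 mm. A picture is of the moment at which its call begins. There is no depth.
- env.close_job(): hands the job in; it is judged then, once.
Trained networks look in the newest picture that a camera, given by its name, has taken for a name from the list of things; names that differ only in an ending like _2 or _b are one class to them, and where a whole thing is asked for, a point or a joint stands for the part that bears it (a point fixed in the world has none). Each returns a list of dicts, best first, with "conf" (0 to 1); they miss things now and then, are a little off and sometimes report something else, mostly with a low value. They report only what shows in the picture. A call takes as long as a camera call. They do not tell look-alikes from the thing itself.
- env.find_in(camera, thing): "bbox" ([centre column, centre row, width, height] in pixels, round what is visible of it).
- env.trace(camera, thing): "mask" (384x512 bool, what is visible of it) and "bbox" ([centre column, centre row, width, height] in pixels, round what is visible of it).
- env.tip_of(camera, thing): "centre" ([column, row] in pixels: a listed point, or the origin of a listed thing).
The state is a dict: "time_s": time; "q": joint angles; "qvel": joint speeds; "joint_efforts": joint torques, N m; "position": TCP position; "tool_rot": TCP orientation; "ft_force": force on the tool from outside, world axes, zero at the start; "wrist_torque": the same for the moment, N m; "grip_width": finger opening in m; "gripper_force": force on a finger pad.
Only numpy, scipy, OpenCV 4.12 (cv2) and the standard library are available. Lean on these libraries where they do the work, as an engineer would, in place of code of your own. Each camera call takes 0.05 s, during which the arm holds its last target. There are 200 camera calls.

## Task

The headlamp LED card is standing back to front in the tester's slot: lift it out, turn it round so that its three round lenses face the tester's window, and seat it fully and upright in the same slot again. Then let go of it and slide the tester's sprung shutter grip to the half-open mark (the longest rib of the scale), and finish while still holding it there against its spring. Leave the can, the jar and the wrench where they are.

Things in the scene. Friction and masses are not known exactly. Their poses are not given: they have to be found in the camera images.
- tester: Green lamp tester, bolted down. Origin: on the work surface under the centre of the card slot; +x from slot to window wall, +y the way the shutter opens, z up. Foot plate 10 thick (x -40..135, y -70..130). Light box: x 36..135, y -70..130, top at z 85. It does not move during the job.
- slot (a point): Centre of the card slot's floor, 10 above the work surface, axes as the tester; a seated card has its origin here. Slot 11 wide (x) by 62 long (y), slightly flared mouth at z 37; its aluminium rails reach x +-15, its end blocks y +-37.
- window (a point): Centre of the window (46 wide, 40 high) in the light box wall that faces the slot: 36, 0, 56 in the tester's frame, axes as the tester.
- half_mark (a point): Inner end of the longest of five white ribs on the light box top, the half-open mark: at 103, 35, 85 in the tester's frame. The others are at y 0 (closed), 17.5, 52.5 and 70 (open).
- shutter (a joint): Slide of the sprung shutter in m: 0 closed (start), 0.070 fully open, half open 0.035; grows along the tester's +y. The spring always pulls it shut: about 3 N at closed, 7 N at half, 11 N fully open; it snaps back if let go.
- shutter_grip (a point): Middle of the shutter's black upright grip above the light box: block 24 (tester x) x 12 (tester y) x 41 high, z 90 to 131; this point is at z 110, at x 85, y = joint value in the tester's frame. It can be pinched from above across y or x, or pushed. A small white pointer at its foot runs along the ribs.
- lampcard: Aluminium lamp card, a plate 8 thick, 56 wide, 120 high, about 160 g, standing on edge in the slot (top 130 above the surface). Origin: middle of its lower edge; z up, y along the width, +x out of the lens face; at the start +x points away from the window. Back: five upright fins, 10.5 from mid-plane, z 30 to 74. Above z 76 it is bare, to grip across thickness or width.
- lenses (a point): Middle of the triangle of three round lenses (z 31 to 67 on the card, out to 16 from its mid-plane): 10 ahead of the mid-plane on the lens face, 46 above the lower edge.
- spraycan: Bystander: grey spray can, 56 across, 130 high, origin under its base.
- jar: Bystander: black jar, 60 across, 75 high, origin under its base.
- wrench: Bystander: steel wrench lying flat, long axis x, origin under its middle.
There are look-alikes about, which are no part of the job. Several things have the shape of the lampcard; the one meant has the colours described above.

How it is judged:
By the outcome, as a careful person would: the job done as asked, in the order asked, and still so for the second after the job is handed in, while the arm keeps its last pose, push and grip.
It also fails if it takes over 58 s, if anything falls off the work surface, if the arm or the gripper's body presses on something with over 40 N, if the wrist force passes 120 N, or if a joint passes its speed limit or range.

## Working session

There is one attempt and no reset: what is moved stays moved. The work goes in short steps, Python scripts to look and compute and a shell command to move; the robot and the scene stay as the last step left them, time stands still between calls to the robot, and variables do not carry over. Pictures are saved under pics/ and viewed, at most 10 in all, crops included, and the job is handed in when it is done.

```bash
mkdir -p pics; cat > h.py <<'E'
import numpy as np, cv2, json
from rig import env
def ray(im,px):
    k=np.array([[im['fx'],0,im['cx']],[0,im['fy'],im['cy']],[0,0,1.]])
    p=cv2.undistortPoints(np.array([[px]],float),k,np.array([im['k1'],0,0,0.]))[0,0]
    P=np.array(im['pose']); d=P[:3,:3]@np.array([p[0],-p[1],-1]); return P[:3,3],d
def atz(im,px,z):
    o,d=ray(im,px); return o+d*(z-o[2])/d[2]
def proj(im,X):
    P=np.array(im['pose']); c=P[:3,:3].T@(np.array(X)-P[:3,3]); a,b=c[0]/-c[2],-c[1]/-c[2]
    s=1+im['k1']*(a*a+b*b); return np.array([im['fx']*a*s+im['cx'],im['fy']*b*s+im['cy']])
E
python3 - <<'E'
from h import *
ims={}
for c in ['scene','top']:
    im=env.get_image(c); ims[c]=im; cv2.imwrite(f'pics/{c}0.png',im['image'])
    print(c,np.round(im['pose'],3).tolist(),im['fx'],im['k1'])
    for t in ['slot','window','half_mark','shutter_grip','lampcard','lenses','tester','spraycan','jar','wrench']:
        for r in env.tip_of(c,t)[:4]: 
            print(c,t,np.round(r['centre'],1),round(r['conf'],2),np.round(atz(im,r['centre'],{'slot':.01,'window':.056,'half_mark':.085,'shutter_grip':.11,'lampcard':.01,'lenses':.056}.get(t,0)),3))
cv2.imwrite('pics/both.png',np.hstack([ims['scene']['image'],ims['top']['image']])[:, :])
E
```

```text
scene [[0.005, -0.868, 0.496, 0.987], [1.0, 0.001, -0.009, -0.026], [0.008, 0.496, 0.868, 0.793], [0.0, 0.0, 0.0, 1.0]] 378.4264011655594 0.027230071126774447
scene slot [262.2 214.4] 0.79 [0.582 0.004 0.01 ]
scene slot [296.4 173.9] 0.39 [0.469 0.091 0.01 ]
scene window [277.7 202.3] 0.96 [0.575 0.037 0.056]
scene half_mark [295.7 172. ] 0.96 [0.514 0.078 0.085]
scene half_mark [262.2 216.9] 0.71 [0.627 0.001 0.085]
scene shutter_grip [299.  181.4] 0.61 [0.555 0.08  0.11 ]
scene lampcard [261.9 218.4] 0.88 [0.592 0.003 0.01 ]
scene lampcard [194.3 180.6] 0.62 [ 0.489 -0.16   0.01 ]
scene lenses [200.3 169.2] 0.78 [ 0.487 -0.141  0.056]
scene lenses [257.7 206.7] 0.66 [ 0.587 -0.007  0.056]
scene tester [260.3 220.1] 0.77 [ 0.592 -0.     0.   ]
scene spraycan [291.8 275.8] 0.76 [0.726 0.066 0.   ]
scene jar [259.9 214.3] 0.66 [ 0.577 -0.001  0.   ]
scene jar [234.2 159.6] 0.59 [ 0.419 -0.065 -0.   ]
scene wrench [187.2 245.2] 0.6 [ 0.655 -0.166  0.   ]
scene wrench [262.4 214.4] 0.46 [0.577 0.005 0.   ]
top [[-0.023, 0.994, -0.104, 0.481], [-1.0, -0.022, 0.004, -0.025], [0.001, 0.104, 0.995, 1.007], [0.0, 0.0, 0.0, 1.0]] 463.8876698774274 -0.1672669124365708
top slot [247.1 190.5] 0.93 [ 0.586 -0.     0.01 ]
top window [231. 197.] 0.61 [0.568 0.032 0.056]
top half_mark [201.1 224.4] 0.86 [0.512 0.091 0.085]
top half_mark [248.5 186.3] 0.53 [ 0.586 -0.005  0.085]
top shutter_grip [204.  204.4] 0.66 [0.55  0.082 0.11 ]
top lampcard [246.7 194. ] 0.86 [0.578 0.001 0.01 ]
top lampcard [318.2 234.9] 0.59 [ 0.486 -0.151  0.01 ]
top lenses [247.6 186.5] 0.84 [ 0.589 -0.003  0.056]
top lenses [316.6 234.9] 0.8 [ 0.486 -0.142  0.056]
top spraycan [218.4 128.8] 0.8 [0.726 0.061 0.   ]
top spraycan [247.9 193.4] 0.29 [ 0.58  -0.002  0.   ]
top jar [278.6 269.3] 0.69 [ 0.414 -0.064  0.   ]
top jar [201.5 223.9] 0.53 [0.516 0.101 0.   ]
top wrench [320.6 160.3] 0.71 [ 0.65  -0.163  0.   ]
```

```bash
python3 - <<'E'
import cv2,numpy as np
a=cv2.imread('pics/scene0.png')[90:310,110:380];b=cv2.imread('pics/top0.png')[90:310,110:380]
cv2.imwrite('pics/crop1.png',cv2.resize(np.hstack([a,b]),(800,326),interpolation=cv2.INTER_CUBIC))
a=cv2.resize(cv2.imread('pics/scene0.png'),(400,300));b=cv2.resize(cv2.imread('pics/top0.png'),(400,300))
cv2.imwrite('pics/both.png',np.vstack([np.hstack([a,b])]))
E
```

```text
(no output)
```

View pics/crop1.png

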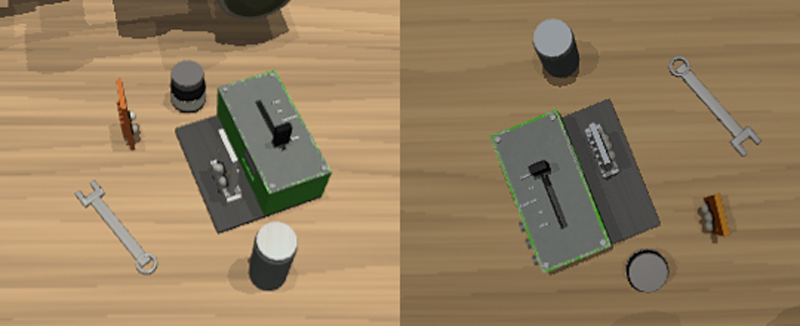

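View pics/both.png

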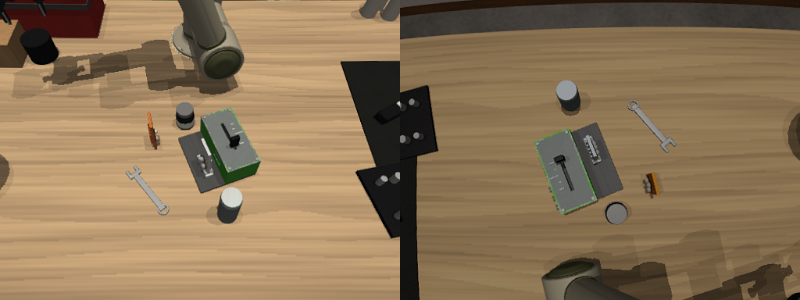

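Lamp-card candidates: the aluminium card in the slot (scene 262,214 / top 247,190) and an orange one standing free (scene 194,180 / top 317,235). The aluminium one fits: it has the right colour, stands in the slot and its lenses face away from the window. The crop confirms this. The tester's yaw is about 111°, the can is beyond the slot's −y end and the jar is off its +y end.

```bash
cat >> h.py <<'E'
def yawR(a):  # tool pointing down, tool y axis at world yaw a (deg)
    a=np.radians(a); y=np.array([np.cos(a),np.sin(a),0]); z=np.array([0,0,-1.]); return np.c_[np.cross(y,z),y,z]
from scipy.spatial.transform import Rotation as Ro
def delta(pos,yaw):
    s=env.observe(); R=np.array(s['tool_rot']); p=np.array(s['position'])
    print('shift',np.round(R.T@(np.array(pos)-p),4),'turn',np.round(Ro.from_matrix(R.T@yawR(yaw)).as_rotvec(),4))
def st():
    s=env.observe(); R=np.array(s['tool_rot']); print('t',round(s['time_s'],2),'q',np.round(s['q'],1),'p',np.round(s['position'],4),'yaw y',round(np.degrees(np.arctan2(R[1,1],R[0,1])),2),'z',np.round(R[:,2],3),'F',np.round(s['ft_force'],1),'w',round(s['grip_width'],4),s['gripper_force'])
E
python3 - <<'E'
from h import *
st()
for y in (110.5,-69.5): delta([.585,.001,.23],y)
from scipy.optimize import least_squares
S=env.get_image('scene');T=env.get_image('top')
obs=[]
L={'slot':(0,0,.01),'window':(.036,0,.056),'half_mark':(.103,.035,.085),'shutter_grip':(.085,0,.11)}
for c,im in (('scene',S),('top',T)):
    for t in L: obs.append((im,L[t],env.tip_of(c,t)[0]['centre']))
def f(v):
    c,s=np.cos(v[2]),np.sin(v[2])
    return np.concatenate([proj(im,[v[0]+c*l[0]-s*l[1],v[1]+s*l[0]+c*l[1],l[2]])-o for im,l,o in obs])
r=least_squares(f,[.585,0,1.93],loss='soft_l1'); print(r.x[:2],np.degrees(r.x[2]),np.round(r.fun,1))
E
```

```text
t 1.1 q [-77.9  21.8  74.3   0.   83.9 -12.3] p [ 0.2277 -0.5006  0.2272] yaw y -65.55 z [ 0. -0. -1.] F [ 0.1  0.4 -0.5] w 0.0853 0.0
shift [ 0.5329 -0.3087 -0.0028] turn [ 0.      0.     -3.0726]
shift [ 0.5329 -0.3087 -0.0028] turn [ 0.    -0.     0.069]
[0.58385853 0.00501573] 111.62755879144142 [-0.1  0.9  2.5 -1.5  0.  -0.7  0.1 -0.1  0.3  1.8  0.7 -0.6  3.7 -1.6
 -3.6 -0.1]
```

```bash
python3 -m pendant '[[1,0.053,-0.031,0,0,0,0],[1,0.107,-0.062,0,0,0,0],[1,0.16,-0.093,0,0,0,0],[1,0.213,-0.124,0,0,0,0],[1,0.266,-0.155,0,0,0,0]]' && python3 -m pendant '[[1,0.053,-0.031,0,0,0,0],[1,0.107,-0.062,0,0,0,0],[1,0.16,-0.093,0,0,0,0.02],[1,0.213,-0.124,0,0,0,0.04],[1,0.267,-0.156,0,0,0,0.06]]' && python3 -m pendant '[[1,0,0,0,0,0,0],[1,0,0,0,0,0,0]]'
python3 - <<'E'
from h import *
st()
im=env.get_image('wrist');cv2.imwrite('pics/w1.png',im['image'])
print(np.round(im['pose'],3).tolist())
for t,z in (('slot',.01),('lampcard',.01),('lenses',.056),('half_mark',.085),('shutter_grip',.11),('window',.056)):
    for r in env.tip_of('wrist',t)[:2]: print(t,np.round(r['centre'],1),round(r['conf'],2),np.round(atz(im,r['centre'],z),4))
E
```

```text
time_s: 2.22
position: [0.4065, -0.2478, 0.2274]
tool_rot: [[0.91, 0.414, 0.0], [0.414, -0.91, -0.0], [0.0, 0.001, -1.0]]
ft_force: [0.1, -0.2, -0.5]
grip_width: 0.0858
gripper_force: 0.0
time_s: 2.85
position: [0.5849, 0.0047, 0.2274]
tool_rot: [[0.934, 0.358, 0.0], [0.358, -0.934, -0.0], [0.0, 0.0, -1.0]]
ft_force: [0.5, -1.1, 0.3]
grip_width: 0.0852
gripper_force: 0.0
time_s: 3.1
position: [0.5837, 0.0026, 0.227]
tool_rot: [[0.933, 0.359, -0.001], [0.359, -0.933, -0.0], [-0.001, 0.0, -1.0]]
ft_force: [-0.3, 0.2, 0.3]
grip_width: 0.0851
gripper_force: 0.0
t 3.1 q [-11.3  25.3  68.7  -0.   86.   57.6] p [0.5837 0.0026 0.227 ] yaw y -68.96 z [-0.001 -0.    -1.   ] F [-0.3  0.2  0.3] w 0.0851 0.0
[[0.359, 0.896, 0.261, 0.65], [-0.933, 0.344, 0.101, 0.028], [0.001, -0.28, 0.96, 0.373], [0.0, 0.0, 0.0, 1.0]]
slot [251.7 168.6] 0.71 [0.5789 0.0038 0.01  ]
lampcard [250.4 165. ] 0.81 [0.5824 0.0068 0.01  ]
lampcard [334.4 270.4] 0.78 [ 0.4903 -0.1471  0.01  ]
lenses [267.5 177.4] 0.87 [ 0.585  -0.0119  0.056 ]
lenses [336.8 285.9] 0.84 [ 0.4929 -0.1364  0.056 ]
half_mark [149.6 216.6] 0.75 [0.5118 0.0863 0.085 ]
shutter_grip [154.9 188.8] 0.61 [0.5508 0.0839 0.11  ]
window [220.2 175.8] 0.65 [0.5688 0.035  0.056 ]
```

View pics/w1.png

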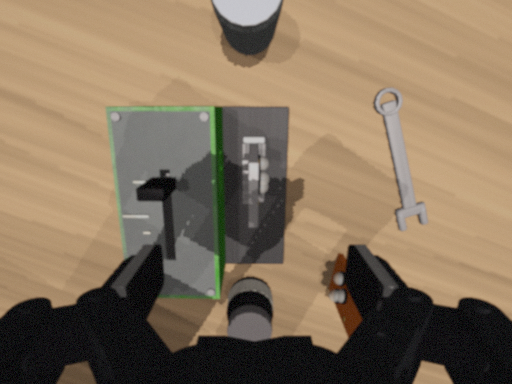

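```bash
python3 - <<'E'
from h import *
from scipy.optimize import least_squares
im=env.get_image('wrist');I=im['image']
c=cv2.resize(I[95:305,95:305],(800,800),interpolation=cv2.INTER_CUBIC); 
for v in (.577,.584,.59):pass
cv2.imwrite('pics/w2.png',c[:600])
for a,b,z in (((108,107),(215,107),.085),((288,107),(284,262),.01),((115,117),(204,117),.085)):
    d=atz(im,b,z)-atz(im,a,z);print(np.degrees(np.arctan2(d[1],d[0])),np.linalg.norm(d))
ims={k:env.get_image(k) for k in('scene','top','wrist')}
L={'slot':(0,0,.01),'window':(.036,0,.056),'half_mark':(.103,.035,.085),'shutter_grip':(.085,0,.11),'lampcard':(0,0,.01),'lenses':(-.01,0,.056)}
obs=[]
for k,i in ims.items():
    for t in L:
        for r in env.tip_of(k,t):
            p=np.array(r['centre']); pr=proj(i,[.584+np.cos(1.94)*L[t][0]-np.sin(1.94)*L[t][1],.003+np.sin(1.94)*L[t][0]+np.cos(1.94)*L[t][1],L[t][2]])
            if np.hypot(*(p-pr))<15: obs.append((i,L[t],p)); break
def f(v):
    c,s=np.cos(v[2]),np.sin(v[2])
    return np.concatenate([(proj(i,[v[0]+c*l[0]-s*l[1],v[1]+s*l[0]+c*l[1],l[2]])-o) for i,l,o in obs])
r=least_squares(f,[.585,0,1.93],loss='soft_l1'); print(r.x[:2],np.degrees(r.x[2]),np.round(r.fun,1))
v=r.x;c,s=np.cos(v[2]),np.sin(v[2])
for l in ((0,-.028,.13),(0,.028,.13),(.036,-.07,.085),(.135,-.07,.085),(.036,.13,.085),(-.04,-.07,.01),(-.04,.13,.01)): print(l,np.round(proj(im,[v[0]+c*l[0]-s*l[1],v[1]+s*l[0]+c*l[1],l[2]]),1))
E
```

```text
-69.37931394905702 0.09710109350801609
-158.84558868233006 0.19545031699917895
-69.35019714936062 0.08143971689428087
[0.58024982 0.00105866] 108.9574803555316 [ 1.7  1.5 -0.3  1.3  1.8 -1.5 -1.6 -0.9 -0.8 -4.4  0.6 -0.9 -0.6  1.8
  5.2 -0.  -0.4  1.5 -0.7 -0.8 -0.7  1.9  3.6 -2.3 -3.4  0.   0.  -1.8
  1.1  4.2  0.9 -0.5]
(0, -0.028, 0.13) [255.1 164.1]
(0, 0.028, 0.13) [252.7 229.3]
(0.036, -0.07, 0.085) [216.5 107.4]
(0.135, -0.07, 0.085) [107.2 104.1]
(0.036, 0.13, 0.085) [216.5 299.3]
(-0.04, -0.07, 0.01) [291.2 109.1]
(-0.04, 0.13, 0.01) [280.9 266.6]
```

View pics/w2.png

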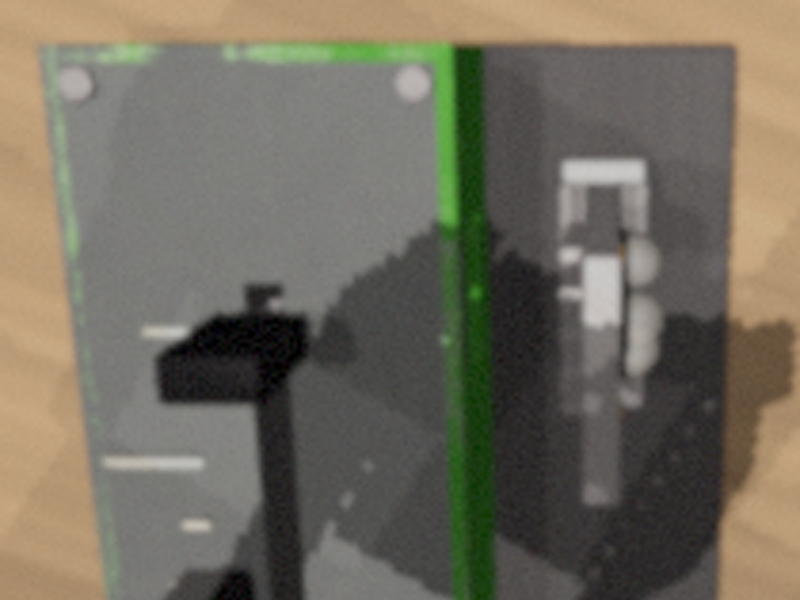

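```bash
python3 - <<'E'
from h import *
from scipy.optimize import least_squares
im=env.get_image('wrist')
a=atz(im,(252.7,161.9),.13);b=atz(im,(252.7,227.5),.13);d=b-a
print('cardtop',(a+b)/2,np.degrees(np.arctan2(d[1],d[0])),np.linalg.norm(d))
obs=[((.135,-.07,.085),(105.5,106.8)),((.036,-.07,.085),(214.4,106.8)),((-.04,-.07,.01),(287.9,106.8)),((-.04,.13,.01),(284,262)),((.103,.035,.085),(148.5,216.5)),((0,-.037,.037),(253.5,139))]
def f(v):
    c,s=np.cos(v[2]),np.sin(v[2])
    return np.concatenate([(proj(im,[v[0]+c*l[0]-s*l[1],v[1]+s*l[0]+c*l[1],l[2]])-o) for l,o in obs])
r=least_squares(f,[.585,0,1.93],loss='soft_l1'); print(r.x[:2],np.degrees(r.x[2]),np.round(r.fun,1))
delta([*((a+b)/2)[:2],.116],-69.5)
E
```

```text
cardtop [0.58171884 0.00327845 0.13      ] -159.06088303292503 0.05604174529158393
[0.58159625 0.00266677] 110.69620631175995 [-0.9  0.1 -0.6  0.1  1.3 -0.1 -0.5  2.9  1.2 -0.2  0.2 -0.7]
shift [-0.002  -0.0012  0.1112] turn [-0.0001 -0.      0.009 ]
```

Viewed: the wrist view shows the card top at about (253,162)–(253,228), with the lenses on the right, away from the box. That puts the card at (0.582, 0.003) with yaw about 110.8°. I go down and grip.

```bash
python3 -m pendant '[[0.6,-0.002,-0.001,0.04,0,0,0.003],[0.6,-0.002,-0.001,0.08,0,0,0.003],[0.6,-0.002,-0.001,0.1,0,0,0.003],[0.6,-0.002,-0.001,0.111,0,0,0.003],[0.6,-0.002,-0.001,0.111,0,0,0.003]]' 40 && python3 -m pendant '[[0,0,0,0,0,0,0],[0,0,0,0,0,0,0],[0,0,0,0,0,0,0],[0,0,0,0,0,0,0],[0,0,0,0,0,0,0]]' 50
python3 -c "from h import *;st()"
```

```text
time_s: 5.22
position: [0.5818, 0.0031, 0.1161]
tool_rot: [[0.935, 0.356, -0.0], [0.356, -0.935, 0.0], [-0.0, -0.0, -1.0]]
ft_force: [-0.0, 0.5, -0.0]
grip_width: 0.0512
gripper_force: 0.0
time_s: 5.85
position: [0.5821, 0.003, 0.1171]
tool_rot: [[0.935, 0.356, 0.002], [0.356, -0.935, -0.0], [0.001, 0.001, -1.0]]
ft_force: [-1.6, 0.8, 6.1]
grip_width: 0.0059
gripper_force: 51.6
t 5.85 q [-11.3  30.6  78.9  -0.   70.5  57.8] p [0.5821 0.003  0.1171] yaw y -69.16 z [ 0.002 -0.    -1.   ] F [-1.6  0.8  6.1] w 0.0059 51.55424237251282
```

```bash
python3 -m pendant '[[0,0,0,-0.01,0,0,0],[0,0,0,-0.03,0,0,0],[0,0,0,-0.06,0,0,0],[0,0,0,-0.09,0,0,0],[0,0,0,-0.105,0,0,0]]' 60 && python3 -m pendant '[[0,0,0,0,0,0,0],[0,0,0,0,0,0,0]]'
python3 - <<'E'
from h import *
st()
a=env.get_image('wrist')['image'];b=env.get_image('scene')['image']
cv2.imwrite('pics/l1.png',np.hstack([cv2.resize(a,(400,300)),cv2.resize(b[90:278,160:410],(400,300),interpolation=cv2.INTER_CUBIC)]))
E
```

```text
time_s: 6.48
position: [0.5819, 0.0031, 0.2228]
tool_rot: [[0.935, 0.356, 0.002], [0.356, -0.935, -0.0], [0.002, 0.001, -1.0]]
ft_force: [-0.1, 0.6, -2.5]
grip_width: 0.0057
gripper_force: 60.5
time_s: 6.72
position: [0.5813, 0.0032, 0.2199]
tool_rot: [[0.935, 0.356, -0.002], [0.356, -0.935, 0.0], [-0.002, -0.001, -1.0]]
ft_force: [0.5, 0.2, -1.5]
grip_width: 0.0059
gripper_force: 60.5
t 6.72 q [-11.4  25.3  69.8   0.   85.   57.8] p [0.5813 0.0032 0.2199] yaw y -69.16 z [-0.002  0.    -1.   ] F [ 0.5  0.2 -1.5] w 0.0059 60.524693727493286
```

View pics/l1.png

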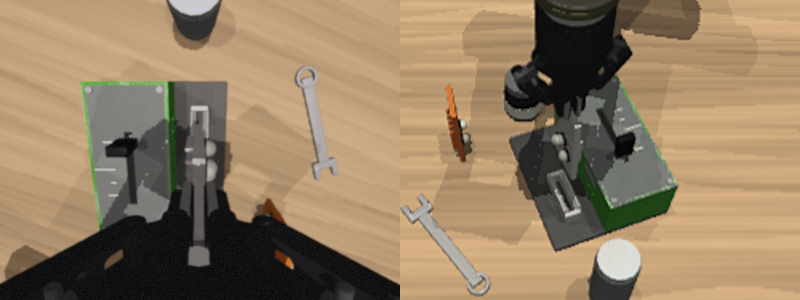

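The card hangs clear of the slot between the fingers (wrist view about (203,200)). Now I turn it 180°.

```bash
for i in 1 2 3; do python3 -m pendant '[[0,0,0,0,0,0,-0.1745],[0,0,0,0,0,0,-0.349],[0,0,0,0,0,0,-0.5236],[0,0,0,0,0,0,-0.698],[0,0,0,0,0,0,-0.8727]]' >/dev/null; done; python3 -m pendant '[[0,0,0,0,0,0,-0.1745],[0,0,0,0,0,0,-0.349],[0,0,0,0,0,0,-0.5236],[0,0,0,0,0,0,-0.5236],[0,0,0,0,0,0,-0.5236]]'
python3 - <<'E'
from h import *
st()
a=env.get_image('wrist');I=a['image'];b=env.get_image('scene')
for k,im in(('wrist',a),('scene',b)):
  for t in ('lampcard','lenses','slot'):
    for r in env.tip_of(k,t)[:2]: print(k,t,np.round(r['centre'],1),round(r['conf'],2))
R=np.array(env.observe()['tool_rot']);p=np.array(env.observe()['position'])
for nm,z in (('bot',.117-.01),('top',-.012)):
  for y in (-.028,0,.028):
    X=p+R@np.array([y,0,z]); print(nm,y,np.round(proj(a,X),1),np.round(proj(b,X),1))
cv2.imwrite('pics/r1.png',np.hstack([cv2.resize(I,(400,400)),cv2.resize(b['image'][120:260,200:340],(400,400),interpolation=cv2.INTER_CUBIC)]))
E
```

```text
time_s: 9.32
position: [0.5817, 0.0031, 0.2208]
tool_rot: [[-0.936, -0.353, -0.001], [-0.353, 0.936, 0.0], [0.001, 0.0, -1.0]]
ft_force: [0.6, 0.7, -1.3]
grip_width: 0.0062
gripper_force: 60.5
t 9.32 q [ -11.3   25.3   69.7   -0.    85.  -122. ] p [0.5817 0.0031 0.2208] yaw y 110.66 z [-0.001  0.    -1.   ] F [ 0.6  0.7 -1.3] w 0.0062 60.50768494606018
wrist lampcard [250.9 188.8] 0.7
wrist lampcard [149.3  33.9] 0.59
wrist lenses [145.2  27.4] 0.95
wrist lenses [267.1 210. ] 0.88
wrist slot [253.8 168.2] 0.76
scene lampcard [262.3 198.5] 0.94
scene lampcard [197.3 181.2] 0.89
scene lenses [269.9 177.2] 0.68
scene slot [261.8 211.9] 0.74
bot -0.028 [254.3 222.5] [268.3 202.2]
bot 0 [254.2 191.6] [263.3 191.3]
bot 0.028 [254.1 158.8] [258.3 180.7]
top -0.028 [254.3 308.6] [271.3 169.6]
top 0 [254.1 258.7] [265.4 157.7]
top 0.028 [253.9 202.9] [259.7 146.1]
```

View pics/r1.png

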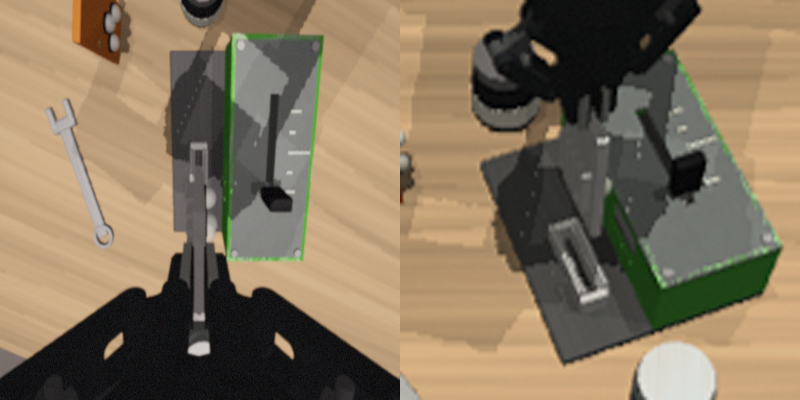

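```bash
python3 - <<'E'
from h import *
R=np.array(env.observe()['tool_rot']);p=np.array(env.observe()['position'])
out=[]
for k,(x0,y0) in (('wrist',(200,140)),('scene',(225,140))):
    im=env.get_image(k);tr=env.trace(k,'lampcard')
    c=cv2.resize(im['image'][y0:y0+100,x0:x0+80],(400,500),interpolation=cv2.INTER_CUBIC)
    for t in tr[:2]: print(k,np.round(t['bbox'],1),t['conf'])
    m=min(tr,key=lambda t:abs(t['bbox'][0]-(260)))['mask'].astype(np.uint8)
    cn=max(cv2.findContours(m,0,2)[0],key=cv2.contourArea)
    print(cv2.approxPolyDP(cn,2,True)[:,0].tolist())
    for x in (-.004,.004):
      for y in (-.028,.028):
        X=p+R@np.array([y,x,.106]); q=(proj(im,X)-[x0,y0])*5+2.5; cv2.circle(c,tuple(int(v) for v in q),3,(0,0,255),-1)
    out.append(c)
cv2.imwrite('pics/r2.png',np.hstack(out))
E
```

```text
wrist [124.6  30.9  63.   61.7] 0.65
wrist [255.8 231.9  42.3 153.2] 0.63
[[251, 159], [249, 172], [240, 176], [238, 223], [240, 230], [245, 231], [249, 237], [249, 306], [260, 306], [260, 237], [263, 231], [269, 231], [275, 226], [278, 212], [272, 204], [265, 201], [275, 194], [274, 183], [260, 176], [259, 161]]
scene [266.6 184.4  18.9  40.8] 0.94
scene [196.1 168.1  11.   44.3] 0.59
[[267, 159], [264, 164], [256, 164], [254, 176], [268, 202], [273, 182], [272, 166]]
```

View pics/r2.png

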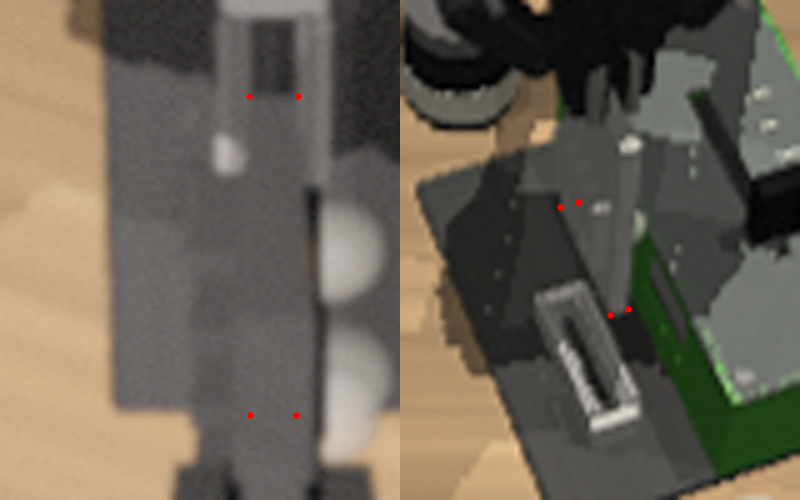

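Turned: the lenses (wrist 267,205) now face the box, and the lower corners lie on the predicted marks within about 1–2 px. So the card hangs straight and can go down.

```bash
python3 -m pendant '[[0,0,0,0.03,0,0,0],[0,0,0,0.055,0,0,0],[0,0,0,0.068,0,0,0],[0,0,0,0.074,0,0,0],[0,0,0,0.08,0,0,0]]' && python3 -m pendant '[[0,0,0,0.004,0,0,0],[0,0,0,0.008,0,0,0],[0,0,0,0.012,0,0,0]]'
```

```text
time_s: 10.55
position: [0.5822, 0.003, 0.1417]
tool_rot: [[-0.935, -0.356, 0.001], [-0.356, 0.935, -0.0], [-0.001, -0.001, -1.0]]
ft_force: [-0.0, -0.9, -1.1]
grip_width: 0.0059
gripper_force: 60.5
time_s: 10.92
position: [0.5818, 0.0031, 0.1292]
tool_rot: [[-0.935, -0.356, 0.0], [-0.356, 0.935, -0.0], [-0.0, -0.0, -1.0]]
ft_force: [-0.8, -0.5, -1.6]
grip_width: 0.0057
gripper_force: 60.5
```

Entering without force.

```bash
python3 -m pendant '[[0,0,0,0.004,0,0,0],[0,0,0,0.008,0,0,0],[0,0,0,0.011,0,0,0],[0,0,0,0.013,0,0,0],[0,0,0,0.013,0,0,0]]'
```

```text
time_s: 11.55
position: [0.5821, 0.0029, 0.1171]
tool_rot: [[-0.935, -0.356, 0.002], [-0.356, 0.935, -0.001], [-0.001, -0.001, -1.0]]
ft_force: [-1.5, -0.6, 5.0]
grip_width: 0.0057
gripper_force: 61.3
```

The card touches bottom at the same height as at the grasp. I release and rise.

```bash
python3 -m pendant '[[0.5,0,0,0,0,0,0],[0.5,0,0,0,0,0,0],[0.5,0,0,0,0,0,0],[0.5,0,0,-0.02,0,0,0],[0.5,0,0,-0.06,0,0,0]]' && python3 -m pendant '[[0.5,0,0,-0.05,0,0,0],[0.5,0,0,-0.05,0,0,0],[0.5,0,0,-0.05,0,0,0]]'
python3 - <<'E'
from h import *
st()
v=(.5817,.003,np.radians(110.7));c,s=np.cos(v[2]),np.sin(v[2])
W=lambda l:[v[0]+c*l[0]-s*l[1],v[1]+s*l[0]+c*l[1],l[2]]
out=[]
for k,(x0,y0) in (('wrist',(200,100)),('scene',(220,140))):
    im=env.get_image(k)
    q=cv2.resize(im['image'][y0:y0+120,x0:x0+96],(400,500),interpolation=cv2.INTER_CUBIC)
    for l in ((-.004,-.028,.13),(.004,-.028,.13),(-.004,.028,.13),(.004,.028,.13)):
        z=(proj(im,W(l))-[x0,y0])*4.167+2; cv2.circle(q,tuple(int(t) for t in z),3,(0,0,255),-1)
    out.append(q)
    for r in env.tip_of(k,'shutter_grip')[:1]+env.tip_of(k,'lenses'): print(k,np.round(r['centre']),np.round(proj(im,W((.085,0,.11)))),np.round(proj(im,W((.01,0,.056)))))
cv2.imwrite('pics/s1.png',np.hstack(out))
print(W((.085,0,.11)),W((.085,.035,.11)))
delta(W((.085,0,.2)),20.7);delta(W((.085,0,.2)),110.7)
E
```

```text
time_s: 12.18
position: [0.581, 0.0032, 0.1755]
tool_rot: [[-0.935, -0.356, -0.004], [-0.356, 0.935, 0.001], [0.003, 0.002, -1.0]]
ft_force: [-0.3, -1.0, 1.4]
grip_width: 0.0433
gripper_force: 0.0
time_s: 12.55
position: [0.5814, 0.0031, 0.2255]
tool_rot: [[-0.935, -0.356, -0.001], [-0.356, 0.935, 0.0], [0.001, 0.001, -1.0]]
ft_force: [-0.4, 0.7, -0.4]
grip_width: 0.0425
gripper_force: 0.0
t 12.55 q [ -11.4   25.1   69.3    0.    85.7 -122.2] p [0.5814 0.0031 0.2255] yaw y 110.85 z [-0.001  0.    -1.   ] F [-0.4  0.7 -0.4] w 0.0425 0.0
wrist [349. 189.] [351. 189.] [264. 176.]
wrist [149.  26.] [351. 189.] [264. 176.]
wrist [263. 178.] [351. 189.] [264. 176.]
scene [300. 181.] [300. 180.] [267. 203.]
scene [202. 171.] [300. 180.] [267. 203.]
scene [267. 205.] [300. 180.] [267. 203.]
[np.float64(0.5516546382787632), np.float64(0.08251274262053873), 0.11] [np.float64(0.5189140971997178), np.float64(0.07014112308826473), 0.11]
shift [-0.0003  0.0848  0.0256] turn [-3.0000e-04 -1.4000e-03  1.5734e+00]
shift [-0.0003  0.0848  0.0256] turn [ 0.0007 -0.0011  0.0026]
```

View pics/s1.png

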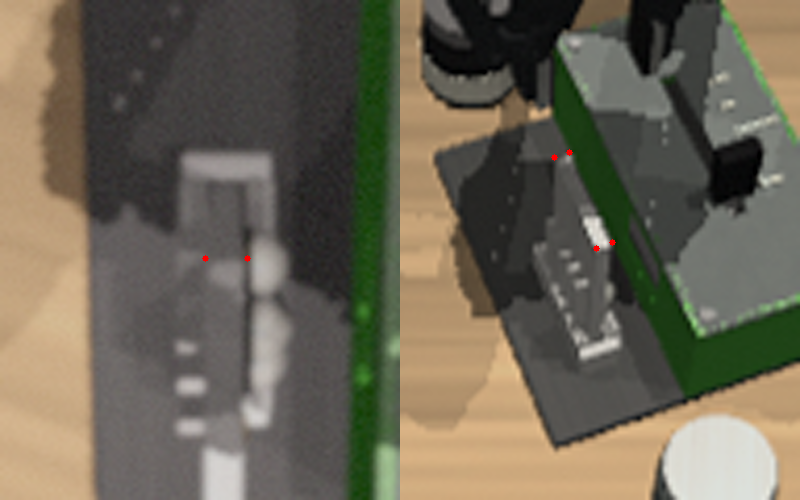

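Seated: the card's top corners lie on the predicted marks in the scene view, and the lenses (wrist 263,178) face the window side. Next is the shutter grip: quarter turn, above it, down.

```bash
python3 -m pendant '[[0.6,0,0.02,0,0,0,0.17],[0.6,0,0.04,0,0,0,0.34],[0.6,0,0.06,0,0,0,0.51],[0.6,0,0.075,0,0,0,0.68],[0.6,0,0.085,0,0,0,0.85]]' && python3 -m pendant '[[0.6,0,0,0,0,0,0.18],[0.6,0,0,0,0,0,0.36],[0.6,0,0,0,0,0,0.54],[0.6,0,0,0,0,0,0.722],[0.6,0,0,0,0,0,0.722]]'
python3 - <<'E'
from h import *
st(); delta([.5517,.0825,.113],20.7)
im=env.get_image('wrist')
print(proj(im,[.5517,.0825,.11]),[(np.round(r['centre'],1),atz(im,r['centre'],.11)) for r in env.tip_of('wrist','shutter_grip')])
E
```

```text
time_s: 13.48
position: [0.5512, 0.0832, 0.2259]
tool_rot: [[-0.882, 0.472, -0.001], [0.472, 0.882, 0.0], [0.001, -0.0, -1.0]]
ft_force: [-0.6, -1.0, 0.4]
grip_width: 0.0513
gripper_force: 0.0
time_s: 14.1
position: [0.5514, 0.0825, 0.226]
tool_rot: [[-0.356, 0.934, -0.0], [0.934, 0.356, 0.0], [0.0, -0.0, -1.0]]
ft_force: [0.0, -0.6, -0.1]
grip_width: 0.0516
gripper_force: 0.0
t 14.1 q [ -3.7  22.6  73.2  -0.   84.2 -24.5] p [0.5514 0.0825 0.226 ] yaw y 20.87 z [-0.  0. -1.] F [ 0.  -0.6 -0.1] w 0.0516 0.0
shift [-1.00e-04  3.00e-04  1.13e-01] turn [-0.0004 -0.0002  0.003 ]
[255.09962595 188.12430748] [(array([255.4, 186.3]), array([0.55135538, 0.08413689, 0.11      ])), (array([254.9, 236.4]), array([0.56791325, 0.03957864, 0.11      ]))]
```

```bash
python3 -m pendant '[[0.6,0.001,0,0.04,0,0,0],[0.6,0.001,0,0.08,0,0,0],[0.6,0.001,0,0.1,0,0,0],[0.6,0.001,0,0.112,0,0,0],[0.6,0.001,0,0.112,0,0,0]]' 60 && python3 -m pendant '[[0,0,0,0,0,0,0],[0,0,0,0,0,0,0],[0,0,0,0,0,0,0],[0,0,0,0,0,0,0],[0,0,0,0,0,0,0]]' 60
python3 -c "
from h import *;st();delta([.5189,.0701,.114],20.7)"
```

```text
time_s: 14.82
position: [0.551, 0.0834, 0.114]
tool_rot: [[-0.356, 0.935, -0.001], [0.935, 0.356, 0.0], [0.0, -0.001, -1.0]]
ft_force: [1.0, 0.0, 1.1]
grip_width: 0.0509
gripper_force: 0.0
time_s: 15.45
position: [0.5519, 0.0836, 0.1152]
tool_rot: [[-0.355, 0.935, 0.003], [0.935, 0.355, 0.0], [-0.001, 0.003, -1.0]]
ft_force: [2.0, 1.5, 4.5]
grip_width: 0.0101
gripper_force: 61.0
t 15.45 q [ -3.5  28.6  83.1   0.   68.2 -24.3] p [0.5519 0.0836 0.1152] yaw y 20.79 z [ 0.003  0.    -1.   ] F [2.  1.5 4.5] w 0.0101 61.04653537273407
shift [-0.0009 -0.0357  0.0011] turn [0.0026 0.0007 0.0015]
```

```bash
python3 -m pendant '[[0,0,-0.01,-0.001,0,0,0],[0,0,-0.02,-0.001,0,0,0],[0,0,-0.03,-0.001,0,0,0],[0,0,-0.035,-0.001,0,0,0],[0,0,-0.035,-0.001,0,0,0]]' 80 && python3 -m pendant '[[0,0,0,0,0,0,0],[0,0,0,0,0,0,0]]'
python3 - <<'E'
from h import *
st();delta([.5189,.0701,.115],20.7)
v=(.5817,.003,np.radians(110.7));c,s=np.cos(v[2]),np.sin(v[2])
W=lambda l:[v[0]+c*l[0]-s*l[1],v[1]+s*l[0]+c*l[1],l[2]]
out=[]
for k,(x0,y0) in (('wrist',(200,120)),('top',(160,180))):
    im=env.get_image(k)
    q=cv2.resize(im['image'][y0:y0+100,x0:x0+80],(400,500),interpolation=cv2.INTER_CUBIC)
    if k=='wrist':q=cv2.resize(im['image'],(400,500))
    out.append(q)
    print(k,[np.round(r['centre'],1) for r in env.tip_of(k,'half_mark')],proj(im,W((.103,.035,.085))),[np.round(r['centre'],1) for r in env.tip_of(k,'shutter_grip')],proj(im,W((.085,.035,.11))))
cv2.imwrite('pics/f1.png',np.hstack(out))
E
```

```text
time_s: 16.08
position: [0.5187, 0.0711, 0.1153]
tool_rot: [[-0.354, 0.935, 0.002], [0.935, 0.354, 0.001], [-0.0, 0.002, -1.0]]
ft_force: [6.8, 3.3, -1.6]
grip_width: 0.0092
gripper_force: 81.1
time_s: 16.32
position: [0.5189, 0.0712, 0.1153]
tool_rot: [[-0.355, 0.935, 0.002], [0.935, 0.355, 0.001], [-0.0, 0.002, -1.0]]
ft_force: [5.9, 3.0, -2.9]
grip_width: 0.0097
gripper_force: 81.3
t 16.32 q [ -5.2  25.6  88.6   0.   65.7 -26. ] p [0.5189 0.0712 0.1153] yaw y 20.77 z [ 0.002  0.001 -1.   ] F [ 5.9  3.  -2.9] w 0.0097 81.26336574554443
shift [-0.001  -0.0004  0.0003] turn [0.0021 0.0002 0.0013]
wrist [array([258. , 199.2])] [254.08352937 197.80315214] [array([257.6, 244.5])] [254.05698853 243.72098709]
top [] [203.06249548 224.1289396 ] [] [210.10649372 220.26004512]
```

View pics/f1.png

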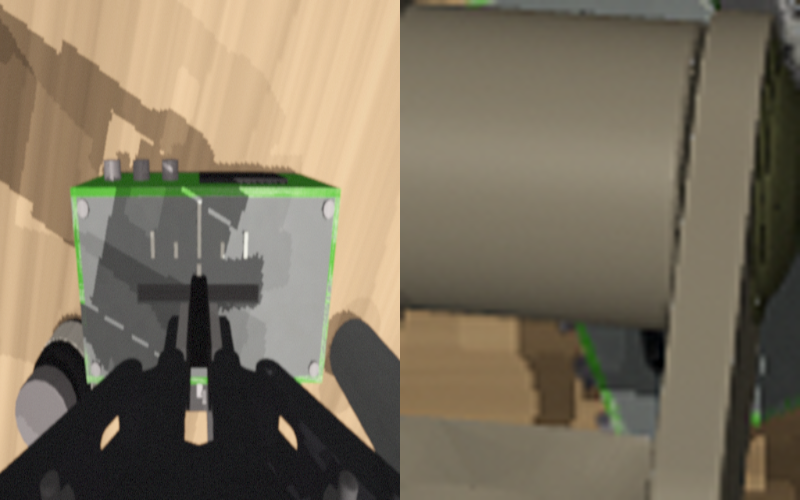

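The pointer (left panel about 199,270) sits under the longest rib (about 199,230), and the spring force reads about 6.6 N, near the 7 N expected at half. One numeric check of the alignment, then a last picture.

```bash
python3 - <<'E'
from h import *
im=env.get_image('wrist');I=im['image']
g=I[:,240:270].min(axis=2).astype(float)
for r in range(156,216,4):
    w=g[r:r+4].mean(0); w=np.clip(w-w.max()*.75,0,None); print(r,round(240+(w*np.arange(30)).sum()/w.sum(),2),int(g[r:r+4].max()),end=' | ')
for x in (0,.035,.07):
  pass
a=atz(im,(254,190),.085);b=atz(im,(255,190),.085);print('\nmm/px',1e3*np.linalg.norm(a-b))
cv2.imwrite('pics/f2.png',cv2.resize(I[140:220,180:330],(800,427),interpolation=cv2.INTER_CUBIC))
E
```

```text
156 254.97 191 | 160 261.29 167 | 164 254.68 154 | 168 254.71 153 | 172 254.6 154 | 176 254.6 152 | 180 254.54 152 | 184 254.67 153 | 188 254.59 152 | 192 254.62 152 | 196 255.04 150 | 200 254.65 134 | 204 254.43 154 | 208 254.41 153 | 212 255.65 100 | 
mm/px 0.5902551071170431
```

View pics/f2.png

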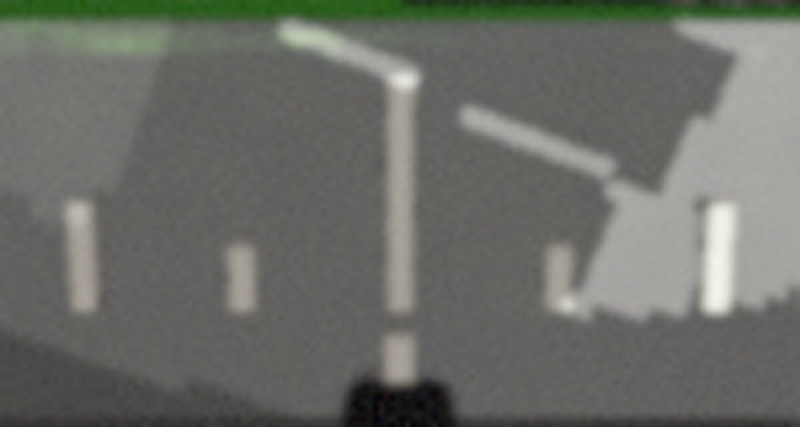

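The pointer (column 254.4) is aligned with the longest rib (254.6) to about 0.1 mm. I hand in while still gripping.

```bash
python3 -c "
from h import *
st();print(env.close_job())"
```

```text
t 16.68 q [ -5.2  25.6  88.6   0.   65.7 -26. ] p [0.519  0.0712 0.1154] yaw y 20.77 z [ 0.002  0.001 -1.   ] F [ 6.7  2.5 -2.1] w 0.0096 81.26500725746155
the job is handed in; nothing more can be done
None
```

I turned the card and seated it upright with its lenses facing the window, then handed the job in at 16.7 s with the shutter still gripped at the half-open mark; the result has not been reported.

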